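# Lock the stage-height stop with its jam nut

## Task

On the blue pillar stand, slide the jaw of the yellow-gripped flat spanner fully onto the lower (brass) stop nut, with its handle lying flat on the grey ledge beside the dark brace pin, and let go, so that the spanner keeps that nut from turning. Then swing the red-knobbed lever of the jam nut above it clockwise (seen from above) until the jam nut is firmly tight against the stop nut, stopping soon after it goes stiff and without overtightening, and let go. The stop nut must keep its setting, the spanner stays in place on it, and the lens caps, dish and jar are left alone.

Things in the scene. Friction and masses are not known exactly. Their poses are not given: they have to be found in the camera images.
- stand: blue pillar stand, fixed. Origin on the pillar axis at bench height, z up. Base plate 120 mm wide (x), from y -250 to +90 mm, 15 mm thick. Round grey shoulder 60 mm across under the nuts, 24 mm steel threaded post up to 115 mm. The spanner goes on along the stand's +y and ends with its handle towards -y, lying on shoulder and ledge, both 50 mm above the bench.
- ledge (a point): middle of the top of the grey ledge, 50 mm above the bench, at stand x -10, y -212 mm; the ledge is 60 mm (x) by 20 mm (y)
- brace_pin (a point): centre of the top of the dark upright brace pin, 12 mm across, at stand x -18, y -212 mm, rising from the ledge to 84 mm above the bench. The seated spanner's handle lies on its +x side with about 4 mm gap; the pin takes the handle's clockwise thrust while the jam nut is tightened.
- stop_nut (a joint): turn of the lower (brass) stop nut, rad, clockwise from above positive; 0: two of its flats are parallel to the stand's y axis. Starts between -0.04 and 0. It turns easily (0.06 N m) and goes round with the jam nut if nothing holds it.
- nut_mid (a point): centre of the stop nut, on the pillar axis 59.5 mm above the bench. Brass hexagon 44 mm across flats, 51 mm across corners (two of them point to stand +y and -y), from 50.5 to 68.5 mm above the bench. The jam nut begins 71 mm above the bench.
- jam_nut (a joint): turn of the jam nut (steel hexagon, 36 mm across flats, above the brass nut), rad, clockwise from above (tightening) positive. Starts loose, -1.2 to -0.8; at 0 it is stopped by the lower nut. The lever's direction there differs by up to 0.3 rad each time. Running friction 0.12 N m, about 1.2 N at the lever's knob.
- jam_lever (a joint): wind-up (tightness) of the seated jam nut, felt as the lever's turn past the nut's stop, rad, tightening positive, starts at 0. It yields only above 0.18 N m (1.8 N at the knob), then by 1 rad per 2.3 N m, and on letting go springs back to at most about 0.08. Firmly tight: pushed with 4 to 6 N at the knob. Over 8 N (0.30 rad) is overtightened.
- lever_knob (a point): centre of the top of the red upright knob at the lever's end, 121 mm above the bench, 100 mm out from the pillar axis; 18 mm across, 40 mm tall. Lever bar 12 mm wide, its top 83 mm above the bench. It starts on the stand's +y side (75 to 140 degrees counter-clockwise from stand +x) and swings clockwise, towards +x, by 0.8 to 1.3 rad.
- spanner: loose flat open-ended spanner, about 0.26 kg, 267 mm long, steel 8 mm thick, lying flat. Origin under the middle of the yellow grip, at the underside; +x towards the jaw, z up. Yellow grip block 60 x 20 x 20 mm (x, y, z), underside level with the steel. Handle 16 mm wide, from x -130 to +57 mm, head 74 mm wide. Balances about 13 mm ahead of the origin. Seated, its x axis points along stand +y.
- spanner_grip (a point): centre of the yellow grip block, 10 mm above the spanner's underside
- spanner_jaw (a point): centre of the jaw, where the nut's centre comes when fully on: 105 mm ahead of the spanner's origin, 4 mm above its underside. Slot 46 mm wide (1 mm clearance each side of the nut), open to +x, flared tips reaching about 33 mm beyond this point; slot floor 26 mm behind it, where the nut's corner bottoms.
- lens_cap_a: loose black lens cap, disc 48 mm across, 22 mm high, origin centre of underside; leave it alone
- lens_cap_b: loose black lens cap, disc 42 mm across, 26 mm high, origin centre of underside; leave it alone
- petri_dish: loose shallow glass dish, 90 mm across, 16 mm high, origin centre of underside; leave it alone
- vial: loose amber sample jar with a white cap, 34 mm across, 70 mm high, origin centre of underside; leave it alone

How it is judged:
By the outcome, as a careful person would: the job done as asked, in the order asked, and still so for the second after the job is handed in, with the robot touching nothing.
It also fails if it takes over 67 s, if anything falls off the work surface, if the arm or the gripper's body presses on something with over 40 N, if the wrist force passes 120 N, or if a joint passes its speed limit or range.

## Robot

A 6-joint arm with a two-finger parallel gripper is mounted at the origin on the work surface. World frame = base frame: x ahead of the robot, y to its left, z up, the work surface at z = 0. Lengths are in mm, angles in rad, forces in N, time in s.
With the tool pointing down it reaches from about 350 to 775 mm from the base axis. Payload 7.3 kg.
Tool frame: the origin (TCP) lies at the very end of the fingers, on their centre line; the grasp point (between the pads) lies 19 mm behind it; z points along the fingers, y is the line along which they close (so a half turn about z gives the same grasp; the last joint's range is limited). The gripper opens to 92 mm and grips with 3 to 60 N. Pads are 19 mm wide; open, the fingers measure 130 mm over their backs; the gripper's body (75 mm by 190 mm) begins 47 mm behind the grasp point.
Start: joints at [-1.325, 0.342, 1.524, -0, 1.275, -0.146], TCP at [200.496, -485.228, 226.741] pointing down, gripper open.
Joint ranges: [-2.53, 2.53], [-0.77, 2.02], [0.04, 2.7], [-1, 4.14], [0.28, 2.66], [-3.11, 3.11]. Speed limits (rad/s): [2.57, 2.57, 3.14, 3.14, 3.14, 3.14].

## Interface

Orientations are given as [roll, pitch, yaw] about the fixed x, y, z axes, in that order (R = Rz(yaw) Ry(pitch) Rx(roll)).
In Python, from plant import bot gives the robot as it stands.
- The arm moves only by the tool jog_arm, never from a script. Its argument "targets" is a list of rows, each an object with "xyz": the shift along the tool's x, y, z as a fraction of full scale, a list of three; "spin": the turn about the tool's z as a fraction of full scale. In form: [{"xyz": [x, y, z], "spin": spin}, ...]. A call has exactly 10 rows; each row shifts and turns the commanded pose from where the row before left it, along the tool's axes as they then stand; what a row does not reach is not made up. Full scale, the value 1, is 80 mm for a shift and 0.1 rad for a turn. A row lasts 1/8 s, in which the tool goes at most 62.5 mm and 10.7 degrees, less where a joint would pass 70% of its speed; a pose out of reach is approached as far as the arm can. A call with a number of a shift or a turn outside -1 to 1 is refused whole. A call with a gripper value outside its range is refused whole. "gripper" is the opening in per cent of the stroke, from 0 (shut) to 100 (fully open), set as the call begins (left out, the last holds). The fingers move at their own pace and stop on an object; the grip force is fixed at half the most. Time passes only in rows, so rows that do not move let the fingers close, or fill a call up. It gives the time, the measured TCP pose, the force, the opening and the grip force at its end, in the units of the state.
- bot.get_obs(): the state, without advancing time (a new reading comes with each control period).
- bot.capture(name): name is "scene" or "top"; returns the picture (480x640x3 uint8, blue, green, red); there is no depth.
- bot.get_calibration(name): a dict with "vfov" (degrees; the focal length in pixels is half the picture's height over the tangent of half this angle, whatever the lens; pixels are square), "cx", "cy" (the principal point, pixels), "eye" and "rotation" of the camera in the world. Camera axes: x right, y down, z forward; pixel columns grow to the right and rows downward; lengths in mm; the calibration is good to about 2 mm. A picture is of the moment at which its call begins. get_calibration takes no time and is no camera call.
- bot.close_job(): hands the job in; it is judged then, once.
The state is a dict: "time": time; "joint_positions": joint angles; "dq": joint speeds; "tau": joint torques, N m; "tool_pos": TCP position; "tcp_rot": TCP orientation; "contact_force": force on the tool from outside, world axes, zero at the start; "moment": the same for the moment, N m; "grip_width": finger opening in mm; "finger_force": force on a finger pad.
Only numpy, scipy, OpenCV 4.12 (cv2) and the standard library are available. Lean on these libraries where they do the work, as an engineer would, in place of code of your own. Each camera call takes 0.05 s, during which the arm holds its last target. There are 200 camera calls.

## Working session

There is one attempt and no reset: what is moved stays moved. The work goes in short steps, Python scripts to look and compute and a tool call to move; the robot and the scene stay as the last step left them, time stands still between calls to the robot, and variables do not carry over. Pictures are saved under pics/ and viewed, at most 10 in all, crops included, and the job is handed in when it is done.

Besides the shell and the picture viewer there is one more tool, called after "Request:" as name(argument=value, ...) on one line, values as JSON. jog_arm: Moves the arm, as the interface text tells. Shift numbers are shares of 80 mm and turn numbers shares of 0.1 rad, none past 1 either way. Its arguments: {"type":"object","properties":{"targets":{"type":"array","items":{"type":"object","properties":{"xyz":{"type":"array","items":{"type":"number"}},"spin":{"type":"number"}}}},"gripper":{"type":"number"}},"required":["targets"]}

```bash
ls; mkdir -p pics; python3 - <<'E'
from plant import bot
import cv2
for n in("scene","top"):
    cv2.imwrite(f"pics/{n}0.png",bot.capture(n)); print(n,bot.get_calibration(n))
print(bot.get_obs())
E
```

```text
pics
scene {'vfov': 54.00177280813604, 'cx': 318.9497733058016, 'cy': 232.41122037086154, 'eye': array([ 975.01456698, -554.54877454,  949.51580082]), 'rotation': array([-2.48216475e+00,  2.21514807e-03,  6.04411806e-01])}
top {'vfov': 51.61468854573298, 'cx': 315.0617731228608, 'cy': 242.93889074301276, 'eye': array([ 519.35232018,  -10.26268356, 1203.92501766]), 'rotation': array([-3.06203868,  0.00412003, -1.55864087])}
{'time': 0.1, 'joint_positions': array([-1.32498460e+00,  3.42624005e-01,  1.52491844e+00,  3.56824535e-05,
        1.27540987e+00, -1.45948454e-01]), 'dq': array([-1.11024799e-03, -7.37174875e-04, -5.20096707e-04, -6.65683588e-04,
       -2.56173941e-03, -4.13657167e-05]), 'tau': array([ 2.01351693e-03, -4.32003593e+01, -2.44694817e+01,  7.19063985e-02,
        5.26500796e-02, -6.09215317e-05]), 'tool_pos': array([ 200.41959518, -484.84564797,  226.13060471]), 'tcp_rot': array([-3.14025241e+00, -2.31496594e-04,  3.91749611e-01]), 'contact_force': array([ 0.42570179, -0.24424433,  0.34122328]), 'moment': array([-0.01525006, -0.08007868,  0.03162131]), 'finger_force': 0.0, 'grip_width': 92.10178016829043}
```

View pics/top0.png

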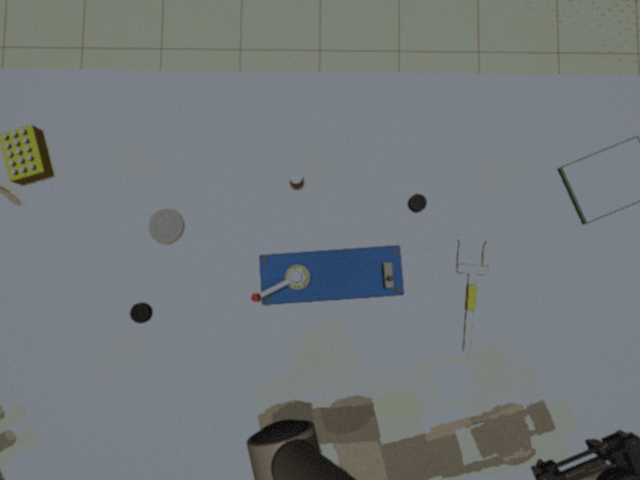

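View pics/scene0.png

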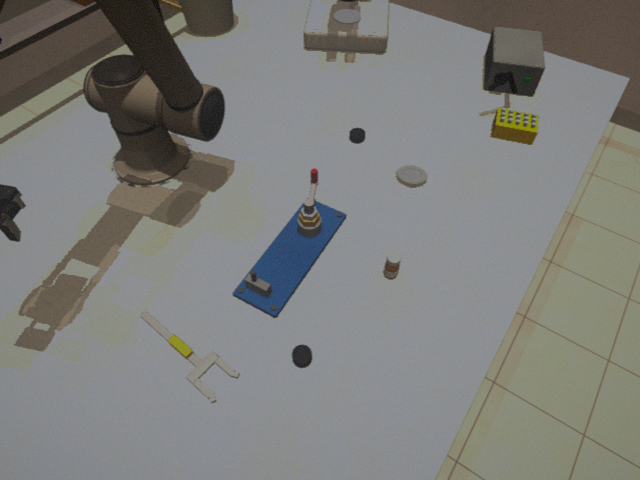

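The top view shows the stand: nut at about (297,277), knob at (256,297), ledge at (389,275). The spanner's grip is at (471,297) with its jaw pointing up in the image. The scene view agrees. Next I'll measure these by colour and crop in closer.

```bash
cat > h.py <<'E'
import numpy as np, cv2
from plant import bot
from scipy.spatial.transform import Rotation as R
def cam(n):
    c=bot.get_calibration(n); f=240/np.tan(np.radians(c['vfov']/2))
    return np.array(c['eye']),R.from_euler('xyz',c['rotation']).as_matrix(),f,np.array([c['cx'],c['cy']])
def px(n,P):
    e,M,f,c=cam(n); q=(np.atleast_2d(P)-e)@M; return f*q[:,:2]/q[:,2:]+c
def at(n,uv,z):
    e,M,f,c=cam(n); uv=np.atleast_2d(uv).astype(float)
    d=np.c_[(uv-c)/f,np.ones(len(uv))]@M.T
    return e+d*((z-e[2])/d[:,2])[:,None]
def mask(im,col,roi=None):
    h=cv2.cvtColor(im,cv2.COLOR_BGR2HSV)
    lo,hi={'blue':((100,110,40),(125,255,255)),'yel':((22,150,80),(35,255,255)),'red':((0,150,70),(8,255,255))}[col]
    m=cv2.inRange(h,lo,hi)
    if col=='red': m|=cv2.inRange(h,(172,150,70),(180,255,255))
    return m
def blobs(m,k=3):
    n,l,s,c=cv2.connectedComponentsWithStats(m)
    o=np.argsort(-s[1:,4])[:k]+1
    return [(s[i,4],c[i].round(1),l==i) for i in o]
E
python3 - <<'E'
from h import *
for n in("top","scene"):
    im=cv2.imread(f"pics/{n}0.png")
    for col in('blue','yel','red'):
        for a,c,m in blobs(mask(im,col)):
            if a<15: continue
            r=cv2.minAreaRect(np.argwhere(m)[:,::-1].astype(np.float32))
            z={'blue':15,'yel':20,'red':110}[col]
            print(n,col,a,c,np.round(r[1],1),at(n,c,z)[0].round(1))
            if col!='red': print(at(n,cv2.boxPoints(r),z)[:,:2].round(1).tolist())
im=cv2.imread("pics/top0.png")
cv2.imwrite("pics/c1.png",np.vstack([cv2.resize(im[235:315,240:410],None,fx=4,fy=4,interpolation=cv2.INTER_CUBIC),cv2.resize(im[230:300,410:580][:, :],None,fx=4,fy=4,interpolation=cv2.INTER_CUBIC)]))
E
```

```text
top blue 5607 [333.4 274. ] [ 48.4 140.2] [540.1 -49.   15. ]
[[582.5, 129.2], [610.5, -206.2], [495.2, -214.3], [467.4, 118.5]]
top yel 638 [ 27.1 156.2] [48.5 34.7] [817.1 698.9  20. ]
[[872.0, 771.0], [893.9, 689.9], [777.5, 654.6], [755.9, 735.1]]
top yel 69 [ 11.7 138.4] [23. 10.] [860.8 739.1  20. ]
[[849.1, 767.0], [873.9, 768.6], [874.6, 712.3], [849.7, 710.8]]
top yel 19 [467.6 299.4] [11.  2.] [ 483.8 -367.1   20. ]
[[496.5, -365.9], [496.6, -370.6], [470.7, -370.3], [470.6, -365.6]]
top red 30 [255.5 297.1] [4. 6.] [485.8 124.5 110. ]
scene blue 4270 [289.5 260.2] [ 48.1 129. ] [551.4 -69.2  15. ]
[[499.2, -215.5], [450.5, 148.1], [590.8, 125.1], [616.5, -220.4]]
scene yel 472 [515.6 122. ] [43.1 22.6] [815.6 727.1  20. ]
[[771.5, 656.4], [742.5, 764.9], [865.8, 799.0], [889.0, 690.8]]
scene yel 231 [179.8 345.7] [25.1  9.3] [ 494.  -377.3   20. ]
[[464.1, -384.2], [463.6, -365.4], [523.3, -370.7], [523.3, -389.0]]
scene red 19 [313.9 170.8] [4. 4.] [482.  133.7 110. ]
```

View pics/c1.png

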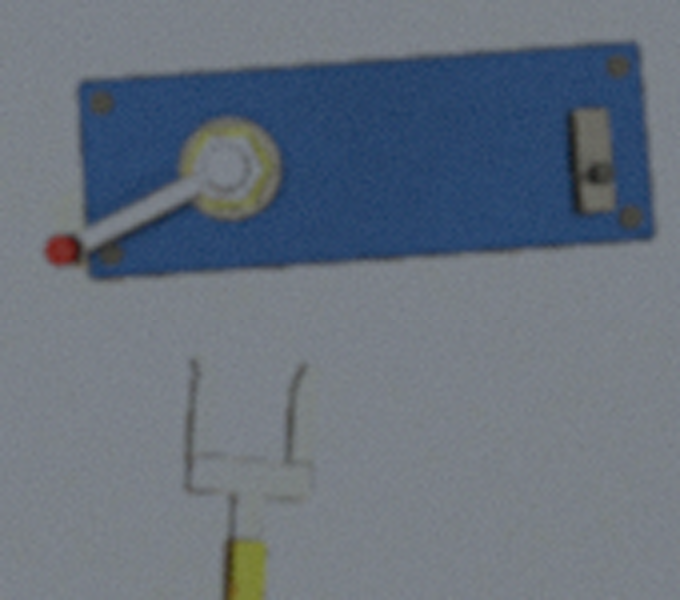

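The crop shows the plate corners clearly at crop pixels (80,80), (637,42), (655,237) and (92,278). It also shows the ledge with its pin at (600,172), the nut centre near (225,168), and the spanner's head corners and tips. I'll fit the poses from these points.

```bash
python3 - <<'E'
from h import *
from scipy.optimize import least_squares
def fit(obs,x0,loss='soft_l1'):
    P=np.array([o[0] for o in obs],float); U=np.array([o[1] for o in obs],float)
    def W(p):
        c,s=np.cos(p[2]),np.sin(p[2]); return np.c_[P[:,0]*c-P[:,1]*s+p[0],P[:,0]*s+P[:,1]*c+p[1],P[:,2]]
    r=least_squares(lambda p:(px('top',W(p))-U).ravel(),x0,x_scale=[1,1,.01],loss=loss)
    print(r.x.round(3)); print((px('top',W(r.x))-U).round(1).tolist()); return r.x
c=lambda x,y:(240+x/4,235+y/4)
d=lambda x,y:(410+x/4,230+(y-320)/4)
s=fit([((60,90,15),c(80,80)),((60,-250,15),c(637,42)),((-60,-250,15),c(655,237)),((-60,90,15),c(92,278)),((0,0,50),c(230,168)),((-18,-212,84),c(601,172)),((-10+30,-222,50),c(609,108))],[540,0,0])
k=at('top',(255.5,297.1),113)[0]; v=k[:2]-s[:2]; print('knob',k,np.hypot(*v),np.degrees(np.arctan2(v[1],v[0])-s[2]))
# spanner: tips x=138, head
fit([((57,37,8),d(187,490)),((57,-37,8),d(313,498)),((138,30,8),d(193,360)),((138,-30,8),d(303,367)),((30,10,20),d(230,540)),((30,-10,20),d(266,540)),((-130,0,8),(463.5,351))],[485,-370,0])
im=cv2.imread("pics/scene0.png"); y=[b for b in blobs(mask(im,'yel')) if b[0]==231][0]
print('scene grip',at('scene',y[1],12)[0])
E
```

```text
[5.31669e+02 3.58080e+01 8.20000e-02]
[[-1.2, -0.3], [0.9, -0.7], [0.6, 0.7], [-1.1, 0.4], [-0.2, -0.1], [1.0, 0.2], [-0.2, -0.3]]
knob [485.89626839 124.10741296 113.        ] 99.45843018030246 112.70755111312371
[ 4.88210e+02 -3.74626e+02 -9.10000e-02]
[[-1.1, -0.4], [-1.8, 0.8], [3.0, -1.0], [0.3, -0.2], [0.0, -0.5], [-0.6, 0.4], [1.4, 1.2]]
scene grip [ 489.8366376  -375.82063927   12.        ]
```

```bash
cat >> h.py <<'E'
def plan(x,y,z,yaw,n=10):
    o=bot.get_obs(); p=np.array(o['tool_pos']); w=o['tcp_rot'][2]
    dy=(yaw-w+np.pi)%(2*np.pi)-np.pi; d=(np.array([x,y,z])-p)/n
    print('now',p.round(1),round(w,3),'delta',(d*n).round(1),round(dy,3))
    for i in range(n):
        a=w+dy*i/n; t=np.array([d[0]*np.cos(a)+d[1]*np.sin(a), d[0]*np.sin(a)-d[1]*np.cos(a), -d[2]])/80
        print(t.round(3).tolist(),round(-dy/n/.1,3))
E
python3 -c "
from h import *
plan(488.5,-375,70,-.091)"
```

```text
now [ 200.4 -484.8  226.1] 0.392 delta [ 288.1  109.8 -156.1] -0.483
[0.385, 0.011, 0.195] 0.483
[0.385, -0.008, 0.195] 0.483
[0.384, -0.027, 0.195] 0.483
[0.383, -0.045, 0.195] 0.483
[0.38, -0.064, 0.195] 0.483
[0.377, -0.082, 0.195] 0.483
[0.372, -0.1, 0.195] 0.483
[0.367, -0.118, 0.195] 0.483
[0.361, -0.135, 0.195] 0.483
[0.354, -0.153, 0.195] 0.483
```

Request:
jog_arm(targets=[{"xyz": [0.385, 0.011, 0.195], "spin": 0.483}, {"xyz": [0.385, -0.008, 0.195], "spin": 0.483}, {"xyz": [0.384, -0.027, 0.195], "spin": 0.483}, {"xyz": [0.383, -0.045, 0.195], "spin": 0.483}, {"xyz": [0.38, -0.064, 0.195], "spin": 0.483}, {"xyz": [0.377, -0.082, 0.195], "spin": 0.483}, {"xyz": [0.372, -0.1, 0.195], "spin": 0.483}, {"xyz": [0.367, -0.118, 0.195], "spin": 0.483}, {"xyz": [0.361, -0.135, 0.195], "spin": 0.483}, {"xyz": [0.354, -0.153, 0.195], "spin": 0.483}], gripper=70)

```text
time: 1.35
tool_pos: [489.3, -374.7, 69.8]
tcp_rot: [-3.141, 0.001, -0.093]
contact_force: [0.1, 0.4, -0.6]
grip_width: 64.5
finger_force: 0.0
```

```bash
python3 -c "
from h import *
plan(488.5,-375,3,-.091)
im=bot.capture('scene')
cv2.imwrite('pics/s1.png',cv2.resize(im[280:430,100:300],None,fx=4,fy=4,interpolation=cv2.INTER_CUBIC))"
```

```text
now [ 489.3 -374.7   69.8] -0.093 delta [ -0.8  -0.3 -66.8] 0.002
[-0.001, 0.0, 0.083] -0.002
[-0.001, 0.0, 0.083] -0.002
[-0.001, 0.0, 0.083] -0.002
[-0.001, 0.0, 0.083] -0.002
[-0.001, 0.0, 0.083] -0.002
[-0.001, 0.0, 0.083] -0.002
[-0.001, 0.0, 0.083] -0.002
[-0.001, 0.0, 0.083] -0.002
[-0.001, 0.0, 0.083] -0.002
[-0.001, 0.0, 0.083] -0.002
```

View pics/s1.png

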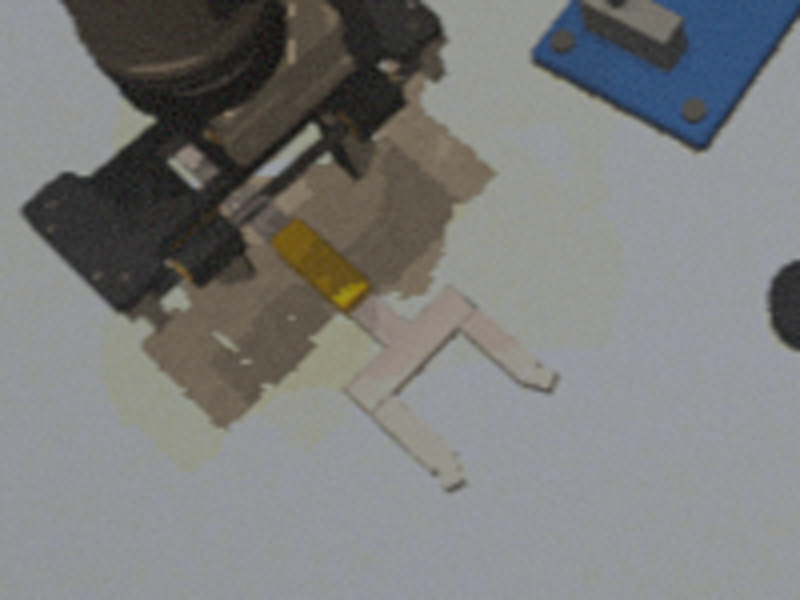

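The gripper straddles the yellow grip (crop around (320,262)) and is lined up with it. I'll go down.

Request:
jog_arm(targets=[{"xyz": [-0.01, 0, 0.12], "spin": 0}, {"xyz": [0, 0, 0.12], "spin": 0}, {"xyz": [0, 0, 0.12], "spin": 0}, {"xyz": [0, 0, 0.12], "spin": 0}, {"xyz": [0, 0, 0.12], "spin": 0}, {"xyz": [0, 0, 0.12], "spin": 0}, {"xyz": [0, 0, 0.07], "spin": 0}, {"xyz": [0, 0, 0.04], "spin": 0}, {"xyz": [0, 0, 0], "spin": 0}, {"xyz": [0, 0, 0], "spin": 0}])

```text
time: 2.65
tool_pos: [487.9, -375.5, 4.6]
tcp_rot: [3.141, -0.001, -0.091]
contact_force: [-0.4, 0.5, -0.2]
grip_width: 64.1
finger_force: 0.0
```

Request:
jog_arm(targets=[{"xyz": [0, 0, 0], "spin": 0}, {"xyz": [0, 0, 0], "spin": 0}, {"xyz": [0, 0, 0], "spin": 0}, {"xyz": [0, 0, 0], "spin": 0}, {"xyz": [0, 0, 0], "spin": 0}, {"xyz": [0, 0, 0], "spin": 0}, {"xyz": [0, 0, 0], "spin": 0}, {"xyz": [0, 0, 0], "spin": 0}, {"xyz": [0, 0, 0], "spin": 0}, {"xyz": [0, 0, 0], "spin": 0}], gripper=0)

```text
time: 3.9
tool_pos: [487.8, -375.3, 4.4]
tcp_rot: [3.141, -0.0, -0.091]
contact_force: [-0.7, -0.4, -0.5]
grip_width: 19.9
finger_force: 30.0
```

```bash
python3 -c "
from h import *
im=bot.capture('top')
cv2.imwrite('pics/t1.png',cv2.resize(im[220:370,400:560],None,fx=4,fy=4,interpolation=cv2.INTER_CUBIC))
im=bot.capture('scene')
for a,c,m in blobs(mask(im,'yel')): print(a,c,at('scene',c,15)[0].round(1))
plan(488.5,-375,120,-.091)
a=1.653;print(531.7-175*np.cos(a),35.8-175*np.sin(a))"
```

```text
461 [515.5 122. ] [814.5 733.8  15. ]
19 [186.1 353.7] [ 515.1 -381.8   15. ]
15 [308.5 220.5] [517.7  56.9  15. ]
now [ 487.8 -375.3    4.3] -0.091 delta [  0.7   0.3 115.7] 0.0
[0.001, -0.0, -0.145] -0.0
[0.001, -0.0, -0.145] -0.0
[0.001, -0.0, -0.145] -0.0
[0.001, -0.0, -0.145] -0.0
[0.001, -0.0, -0.145] -0.0
[0.001, -0.0, -0.145] -0.0
[0.001, -0.0, -0.145] -0.0
[0.001, -0.0, -0.145] -0.0
[0.001, -0.0, -0.145] -0.0
[0.001, -0.0, -0.145] -0.0
546.0694465884327 -138.6090565444988
```

View pics/t1.png

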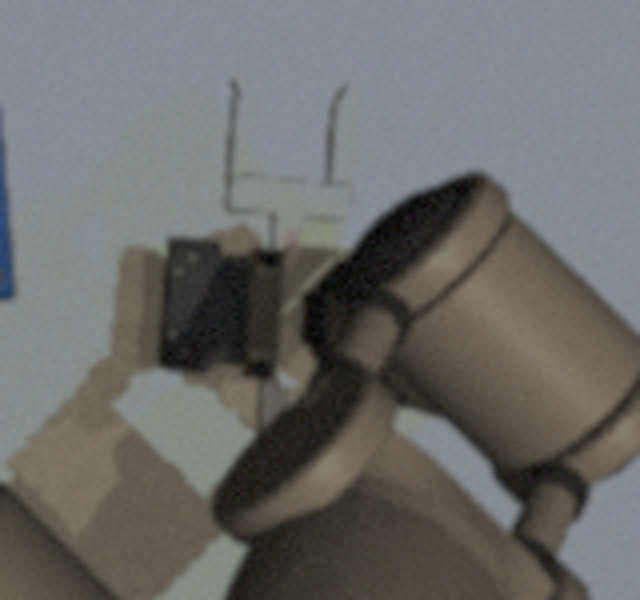

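Gripped at 19.9 mm, and the spanner hasn't moved. I'll lift and turn.

Request:
jog_arm(targets=[{"xyz": [0, 0, -0.1], "spin": 0}, {"xyz": [0, 0, -0.2], "spin": 0}, {"xyz": [0, 0, -0.2], "spin": -0.4}, {"xyz": [0, 0, -0.2], "spin": -0.8}, {"xyz": [0, 0, -0.2], "spin": -1}, {"xyz": [0, 0, -0.2], "spin": -1}, {"xyz": [0, 0, -0.2], "spin": -1}, {"xyz": [0, 0, -0.2], "spin": -1}, {"xyz": [0, 0, -0.08], "spin": -1}, {"xyz": [0, 0, 0], "spin": -0.9}])

```text
time: 5.25
tool_pos: [488.1, -375.6, 132.8]
tcp_rot: [3.139, -0.0, 0.622]
contact_force: [0.6, 0.1, -2.8]
grip_width: 19.1
finger_force: 30.0
```

```bash
python3 -c "
from h import *
plan(546.5,-144,130,1.653)"
```

```text
now [ 488.1 -375.6  132.8] 0.622 delta [ 58.4 231.6  -2.8] 1.031
[0.228, -0.193, 0.004] -1.031
[0.247, -0.168, 0.004] -1.031
[0.263, -0.142, 0.004] -1.031
[0.276, -0.114, 0.004] -1.031
[0.286, -0.085, 0.004] -1.031
[0.293, -0.055, 0.004] -1.031
[0.297, -0.025, 0.004] -1.031
[0.298, 0.006, 0.004] -1.031
[0.296, 0.037, 0.004] -1.031
[0.291, 0.067, 0.004] -1.031
```

Request:
jog_arm(targets=[{"xyz": [0.228, -0.193, 0], "spin": -1}, {"xyz": [0.247, -0.168, 0], "spin": -1}, {"xyz": [0.263, -0.142, 0], "spin": -1}, {"xyz": [0.276, -0.114, 0], "spin": -1}, {"xyz": [0.286, -0.085, 0], "spin": -1}, {"xyz": [0.293, -0.055, 0], "spin": -1}, {"xyz": [0.297, -0.025, 0], "spin": -1}, {"xyz": [0.298, 0.006, 0], "spin": -1}, {"xyz": [0.296, 0.037, 0], "spin": -1}, {"xyz": [0.291, 0.067, 0.03], "spin": -1}])

```text
time: 6.5
tool_pos: [550.6, -144.1, 129.7]
tcp_rot: [3.14, 0.001, 1.622]
contact_force: [0.0, -0.3, -2.6]
grip_width: 19.6
finger_force: 30.0
```

```bash
python3 -c "
from h import *
plan(546.5,-144,75,1.653)"
```

```text
now [ 550.6 -144.1  129.7] 1.622 delta [ -4.1   0.1 -54.7] 0.031
[0.0, -0.005, 0.068] -0.031
[0.0, -0.005, 0.068] -0.031
[0.0, -0.005, 0.068] -0.031
[0.0, -0.005, 0.068] -0.031
[0.0, -0.005, 0.068] -0.031
[0.001, -0.005, 0.068] -0.031
[0.001, -0.005, 0.068] -0.031
[0.001, -0.005, 0.068] -0.031
[0.001, -0.005, 0.068] -0.031
[0.001, -0.005, 0.068] -0.031
```

Request:
jog_arm(targets=[{"xyz": [0, -0.02, 0.05], "spin": -0.1}, {"xyz": [0, -0.02, 0.05], "spin": -0.1}, {"xyz": [0, -0.01, 0.1], "spin": -0.1}, {"xyz": [0, 0, 0.1], "spin": 0}, {"xyz": [0, 0, 0.1], "spin": 0}, {"xyz": [0, 0, 0.03], "spin": 0}, {"xyz": [0, 0, 0], "spin": 0}, {"xyz": [0, 0, 0], "spin": 0}, {"xyz": [0, 0, 0], "spin": 0}, {"xyz": [0, 0, 0], "spin": 0}])

```text
time: 7.75
tool_pos: [546.3, -145.1, 94.1]
tcp_rot: [3.141, 0.0, 1.649]
contact_force: [0.3, -0.0, -2.0]
grip_width: 19.7
finger_force: 30.0
```

```bash
python3 -c "
from h import *
plan(546.5,-144,75,1.653,1)
im=bot.capture('top');cv2.imwrite('pics/t2_full.png',im)
a=cv2.resize(im[225:325,245:425],None,fx=4,fy=4,interpolation=cv2.INTER_CUBIC)
cv2.imwrite('pics/t2.png',a)
im=bot.capture('scene');cv2.imwrite('pics/s2_full.png',im)
a=cv2.resize(im[170:320,220:370],None,fx=4,fy=4,interpolation=cv2.INTER_CUBIC)
cv2.imwrite('pics/s2.png',a)
"
```

```text
now [ 546.3 -145.1   94.1] 1.649 delta [  0.2   1.1 -19.1] 0.004
[0.013, 0.003, 0.239] -0.041
```

View pics/t2.png

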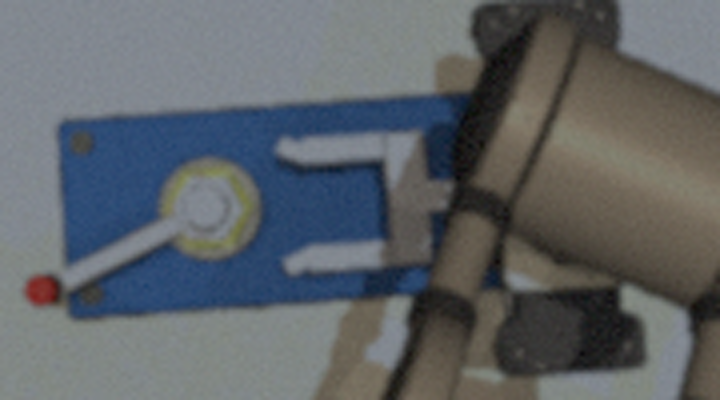

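View pics/s2.png

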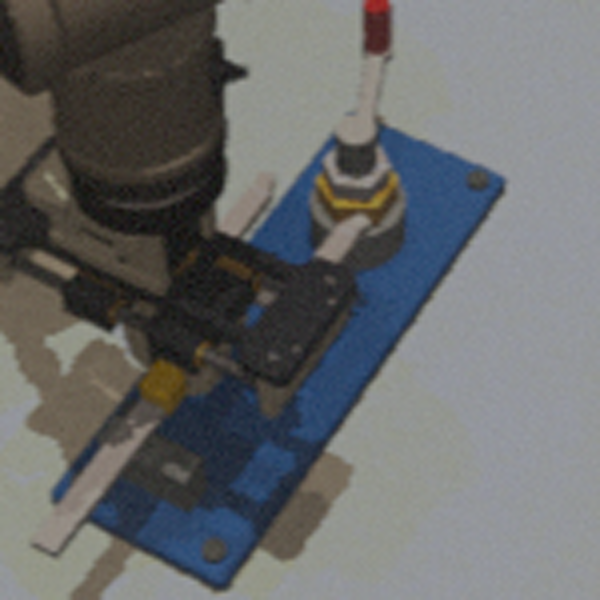

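The top crop shows the prongs pointing at the nut (centre about (208,208)), with tips near (285,150) and (290,265). The scene crop shows the handle tail above and beside the ledge pin. I'll measure the offset with edge profiles.

```bash
python3 - <<'E'
from h import *
im=cv2.GaussianBlur(cv2.imread('pics/t2_full.png'),(0,0),.6).astype(float)
# red minus blue contrast
g=im[:,:,2]-0.5*im[:,:,0]
st=np.array([531.67,35.81]);th=.082
def loc(w): d=w[:2]-st; c,s=np.cos(th),np.sin(th); return np.array([d[0]*c+d[1]*s,-d[0]*s+d[1]*c])
print(g[252:300,330].round().astype(int).tolist())
def edges(u,lo,hi,t):
    p=g[lo:hi,u]; o=[]
    for i in range(len(p)-1):
        if (p[i]-t)*(p[i+1]-t)<0: o.append(lo+i+(t-p[i])/(p[i+1]-p[i]))
    return o
pr=g[252:300,330]; t=(np.percentile(pr,5)+np.percentile(pr,95))/2
for u in range(324,341,2):
    e=edges(u,252,300,t); print(u,np.round(e,1),[loc(at('top',(u,v),98)[0]).round(1).tolist() for v in e])
m=((g>t)*255).astype(np.uint8); m[:,:275]=0;m[:,315:]=0;m[:255]=0;m[:,:][295:]=0
for a,c,b in blobs(m,1):
    ct=max(cv2.findContours(b.astype(np.uint8),0,1)[0],key=cv2.contourArea)
    pts=ct[:,0].astype(float)
    # robust circle, drop lever side
    k=pts[(pts[:,0]>290)]
    A=np.c_[2*k,np.ones(len(k))]; x=np.linalg.lstsq(A,(k**2).sum(1),rcond=None)[0]
    print('shoulder',x[:2],np.sqrt(x[2]+x[0]**2+x[1]**2),at('top',x[:2],50)[0],loc(at('top',x[:2],50)[0]))
print('tool',loc(np.array([546.3,-145.1])))
E
```

```text
[-10, -14, -13, -10, -12, -2, 20, 41, 54, 58, 58, 56, 49, 34, 14, -6, -10, -10, -10, -10, -10, -12, -12, -10, -11, -13, -13, -14, -13, -11, -13, -12, -3, 18, 41, 54, 58, 58, 58, 53, 36, 6, -10, -10, -11, -10, -6, 16]
324 [258.5 265.9 285.5 292.8] [[36.2, -64.0], [19.6, -62.8], [-23.6, -59.7], [-39.9, -58.5]]
326 [258.4 265.9 285.4 292.7] [[36.0, -68.4], [19.3, -67.2], [-23.9, -64.1], [-40.0, -63.0]]
328 [258.3 265.8 285.4 292.6] [[36.0, -72.9], [19.3, -71.7], [-24.0, -68.6], [-40.0, -67.4]]
330 [258.1 265.6 285.2 292.5] [[36.0, -77.4], [19.4, -76.2], [-24.0, -73.0], [-40.0, -71.9]]
332 [258.1 265.3 285.1 292.3] [[35.8, -81.8], [19.8, -80.7], [-24.2, -77.5], [-40.0, -76.3]]
334 [257.9 265.1 284.9 292.1] [[35.9, -86.3], [19.8, -85.1], [-24.1, -81.9], [-39.8, -80.8]]
336 [257.7 265.  284.7 291.9 298.9] [[36.1, -90.8], [19.8, -89.6], [-23.9, -86.4], [-39.7, -85.2], [-55.1, -84.1]]
338 [257.5 264.9 284.6 292.  298.7] [[36.2, -95.3], [19.7, -94.1], [-23.8, -90.9], [-40.2, -89.6], [-55.0, -88.6]]
340 [257.5 265.7 284.5 291.7 298.4] [[35.8, -99.7], [17.7, -98.4], [-24.1, -95.3], [-39.9, -94.1], [-54.6, -93.0]]
shoulder [296.93416559 276.726578  ] 12.559543650167278 [532.14735798  36.71062492  50.        ] [0.54952251 0.85849922]
tool [  -0.23715943 -181.50043734]
```

Request:
jog_arm(targets=[{"xyz": [0, 0.03, 0], "spin": -0.04}, {"xyz": [0, 0, 0.04], "spin": 0}, {"xyz": [0, 0, 0.06], "spin": 0}, {"xyz": [0, 0, 0.08], "spin": 0}, {"xyz": [0, 0, 0.08], "spin": 0}, {"xyz": [0, 0, 0.08], "spin": 0}, {"xyz": [0, 0, 0.06], "spin": 0}, {"xyz": [0, 0, 0.05], "spin": 0}, {"xyz": [0, 0, 0.02], "spin": 0}, {"xyz": [0, 0, 0], "spin": 0}])

```text
time: 9.1
tool_pos: [548.6, -144.9, 56.3]
tcp_rot: [3.142, 0.0, 1.653]
contact_force: [-0.1, 0.7, -2.3]
grip_width: 19.6
finger_force: 30.0
```

```bash
cat > look.py <<'E'
from h import *
import sys
im=bot.capture('top');cv2.imwrite(f'pics/{sys.argv[1]}.png',im)
im=cv2.GaussianBlur(im,(0,0),.6).astype(float); g=im[:,:,2]-0.5*im[:,:,0]; t=22
st=np.array([531.67,35.81]);th=.082
def loc(w): d=w[:2]-st; c,s=np.cos(th),np.sin(th); return np.array([d[0]*c+d[1]*s,-d[0]*s+d[1]*c])
def ed(u,lo,hi):
    p=g[lo:hi,u]; return [lo+i+(t-p[i])/(p[i+1]-p[i]) for i in range(len(p)-1) if (p[i]-t)*(p[i+1]-t)<0]
for u in range(310,344,3):
    e=ed(u,252,301); print(u,[loc(at('top',(u,v),59)[0]).round(1).tolist() for v in e])
for u in (275,310,318,326):
    e=ed(u,238,312); print('plate',u,[loc(at('top',(u,v),15)[0])[0].round(1) for v in (e[0],e[-1])])
o=bot.get_obs(); print(loc(o['tool_pos']),o['tool_pos'].round(1),o['tcp_rot'].round(3),o['contact_force'].round(1))
E
python3 look.py t3
```

```text
310 []
313 []
316 [[38.6, -46.2], [25.4, -45.3], [-28.3, -41.5], [-34.4, -41.1]]
319 [[36.7, -53.0], [22.8, -52.0], [-25.1, -48.6], [-38.6, -47.7]]
322 [[38.3, -60.0], [21.8, -58.9], [-22.5, -55.7], [-37.3, -54.7], [-56.5, -53.3]]
325 [[38.0, -67.0], [21.3, -65.8], [-21.9, -62.7], [-38.0, -61.5], [-56.5, -60.2]]
328 [[37.9, -73.9], [21.4, -72.7], [-22.1, -69.6], [-38.3, -68.4], [-56.1, -67.1]]
331 [[37.7, -80.8], [21.7, -79.7], [-22.1, -76.5], [-37.8, -75.3], [-56.4, -74.0]]
334 [[38.2, -87.8], [21.7, -86.6], [-22.1, -83.4], [-37.7, -82.3], [-56.5, -80.9]]
337 [[38.2, -94.7], [21.6, -93.5], [-21.9, -90.3], [-38.2, -89.1], [-56.5, -87.8]]
340 [[37.5, -101.6], [10.4, -99.6], [-22.2, -97.2], [-37.5, -96.1], [-56.1, -94.7]]
343 [[37.6, -108.6], [-55.8, -101.6]]
plate 275 [np.float64(59.4), np.float64(-58.2)]
plate 310 [np.float64(59.1), np.float64(-58.5)]
plate 318 [np.float64(59.4), np.float64(-58.1)]
plate 326 [np.float64(58.9), np.float64(-58.0)]
[   2.16926452 -181.51568621] [ 548.7 -144.9   56.5] [3.141 0.    1.653] [ 0.2  0.1 -1.9]
```

Request:
jog_arm(targets=[{"xyz": [0, 0.006, 0], "spin": 0}, {"xyz": [0.05, 0, 0], "spin": 0}, {"xyz": [0.06, 0, 0], "spin": 0}, {"xyz": [0.06, 0, 0], "spin": 0}, {"xyz": [0.06, 0, 0], "spin": 0}, {"xyz": [0.06, 0, 0], "spin": 0}, {"xyz": [0.06, 0, 0], "spin": 0}, {"xyz": [0.05, 0, 0], "spin": 0}, {"xyz": [0.05, 0, 0], "spin": 0}, {"xyz": [0, 0, 0], "spin": 0}])

```text
time: 10.4
tool_pos: [546.1, -108.7, 56.3]
tcp_rot: [-3.141, 0.0, 1.653]
contact_force: [-0.1, -0.2, -2.6]
grip_width: 19.7
finger_force: 30.0
```

```bash
python3 look.py t4
```

```text
310 [[38.3, -32.3], [22.0, -31.1], [-21.6, -28.1], [-37.8, -27.0]]
313 [[38.3, -39.2], [22.2, -38.1], [-21.6, -35.0], [-37.8, -33.9]]
316 [[38.5, -46.2], [22.1, -45.0], [-21.8, -41.9], [-37.3, -40.9]]
319 [[38.7, -53.1], [22.4, -52.0], [-21.5, -48.9], [-37.2, -47.8]]
322 [[38.4, -60.0], [22.0, -58.9], [-21.5, -55.8], [-37.7, -54.6], [-56.2, -53.3]]
325 [[38.2, -67.0], [-3.8, -64.0], [-21.6, -62.7], [-37.3, -61.6], [-56.8, -60.2]]
328 [[38.0, -73.9], [-36.4, -68.5]]
331 [[38.4, -80.9], [-49.5, -74.5], [-56.1, -74.0]]
334 [[29.2, -87.1], [-51.7, -81.2], [-57.0, -80.9]]
337 [[-54.3, -87.9]]
340 [[0.2, -98.9], [-5.8, -98.4]]
343 [[45.6, -109.2], [-1.2, -105.7], [-8.8, -105.1], [-43.5, -102.5], [-55.8, -101.6]]
plate 275 [np.float64(59.4), np.float64(-58.1)]
plate 310 [np.float64(59.0), np.float64(-58.5)]
plate 318 [np.float64(59.1), np.float64(-58.2)]
plate 326 [np.float64(58.9), np.float64(-60.0)]
[   2.58476086 -145.40824639] [ 546.2 -108.9   56.3] [3.142 0.    1.653] [-0.1 -0.5 -2.9]
```

Request:
jog_arm(targets=[{"xyz": [0.05, 0, 0], "spin": 0}, {"xyz": [0.06, 0, 0], "spin": 0}, {"xyz": [0.06, 0, 0], "spin": 0}, {"xyz": [0.06, 0, 0], "spin": 0}, {"xyz": [0.06, 0, 0], "spin": 0}, {"xyz": [0.05, 0, 0], "spin": 0}, {"xyz": [0.04, 0, 0], "spin": 0}, {"xyz": [0.04, 0, 0], "spin": 0}, {"xyz": [0.02, 0, 0], "spin": 0}, {"xyz": [0, 0, 0], "spin": 0}])

```text
time: 11.7
tool_pos: [543.2, -73.8, 56.3]
tcp_rot: [3.142, 0.0, 1.653]
contact_force: [0.7, 0.5, -2.5]
grip_width: 19.3
finger_force: 30.0
```

Request:
jog_arm(targets=[{"xyz": [0.01, 0, 0], "spin": 0}, {"xyz": [0.01, 0, 0], "spin": 0}, {"xyz": [0.01, 0, 0], "spin": 0}, {"xyz": [0, 0, 0], "spin": 0}, {"xyz": [0, 0, 0], "spin": 0}, {"xyz": [0, 0, 0], "spin": 0}, {"xyz": [0, 0, 0], "spin": 0}, {"xyz": [0, 0, 0], "spin": 0}, {"xyz": [0, 0, 0], "spin": 0}, {"xyz": [0, 0, 0], "spin": 0}])

```text
time: 12.95
tool_pos: [543.0, -71.5, 56.3]
tcp_rot: [3.142, 0.0, 1.653]
contact_force: [0.2, 1.1, -2.4]
grip_width: 19.8
finger_force: 30.0
```

Request:
jog_arm(targets=[{"xyz": [0.01, 0, 0], "spin": 0}, {"xyz": [0.01, 0, 0], "spin": 0}, {"xyz": [0, 0, 0], "spin": 0}, {"xyz": [0, 0, 0], "spin": 0}, {"xyz": [0, 0, 0], "spin": 0}, {"xyz": [0, 0, 0], "spin": 0}, {"xyz": [0, 0, 0], "spin": 0}, {"xyz": [0, 0, 0], "spin": 0}, {"xyz": [0, 0, 0], "spin": 0}, {"xyz": [0, 0, 0], "spin": 0}])

```text
time: 14.2
tool_pos: [542.9, -69.9, 56.3]
tcp_rot: [-3.142, 0.0, 1.653]
contact_force: [0.0, -0.3, -2.5]
grip_width: 19.6
finger_force: 30.0
```

Request:
jog_arm(targets=[{"xyz": [0.01, 0, 0], "spin": 0}, {"xyz": [0, 0, 0], "spin": 0}, {"xyz": [0, 0, 0], "spin": 0}, {"xyz": [0, 0, 0], "spin": 0}, {"xyz": [0, 0, 0], "spin": 0}, {"xyz": [0, 0, 0], "spin": 0}, {"xyz": [0, 0, 0], "spin": 0}, {"xyz": [0, 0, 0], "spin": 0}, {"xyz": [0, 0, 0], "spin": 0}, {"xyz": [0, 0, 0], "spin": 0}])

```text
time: 15.45
tool_pos: [542.9, -69.1, 56.3]
tcp_rot: [3.142, 0.0, 1.653]
contact_force: [0.1, -0.1, -2.7]
grip_width: 19.6
finger_force: 30.0
```

Request:
jog_arm(targets=[{"xyz": [0.01, 0, 0], "spin": 0}, {"xyz": [0.005, 0, 0], "spin": 0}, {"xyz": [0, 0, 0], "spin": 0}, {"xyz": [0, 0, 0], "spin": 0}, {"xyz": [0, 0, 0], "spin": 0}, {"xyz": [0, 0, 0], "spin": 0}, {"xyz": [0, 0, 0], "spin": 0}, {"xyz": [0, 0, 0], "spin": 0}, {"xyz": [0, 0, 0], "spin": 0}, {"xyz": [0, 0, 0], "spin": 0}])

```text
time: 16.7
tool_pos: [542.9, -68.3, 56.4]
tcp_rot: [3.141, 0.001, 1.653]
contact_force: [0.3, -5.5, -1.6]
grip_width: 19.5
finger_force: 30.0
```

```bash
python3 -c "
from h import *
print(bot.get_obs()['contact_force'])
im=bot.capture('top')
a=cv2.resize(im[240:320,250:350],None,fx=7,fy=7,interpolation=cv2.INTER_CUBIC)
cv2.imwrite('pics/t5.png',a)"
```

```text
[ 0.25065807 -5.51330435 -1.57049887]
```

View pics/t5.png

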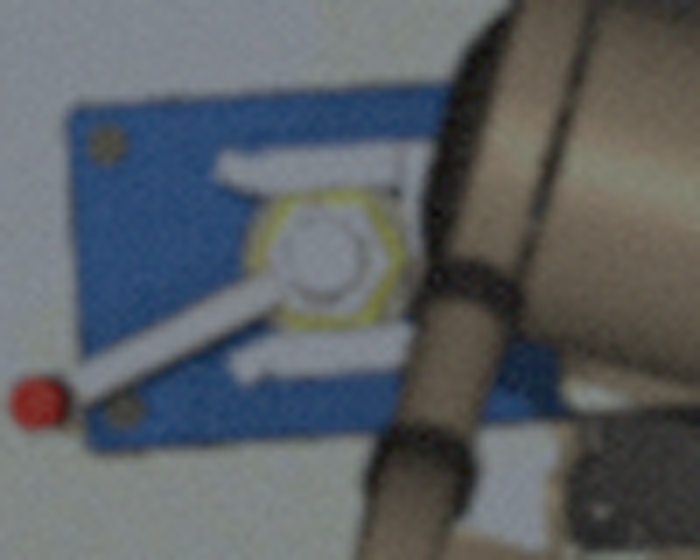

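The jaw has bottomed on the nut (-5.5 N), with the prongs either side of the brass hexagon. I'll back off a touch, lower it and release.

Request:
jog_arm(targets=[{"xyz": [-0.006, 0, 0], "spin": 0}, {"xyz": [0, 0, 0.01], "spin": 0}, {"xyz": [0, 0, 0.01], "spin": 0}, {"xyz": [0, 0, 0.005], "spin": 0}, {"xyz": [0, 0, 0], "spin": 0}, {"xyz": [0, 0, 0], "spin": 0}, {"xyz": [0, 0, 0], "spin": 0}, {"xyz": [0, 0, 0], "spin": 0}, {"xyz": [0, 0, 0], "spin": 0}, {"xyz": [0, 0, 0], "spin": 0}])

```text
time: 18.0
tool_pos: [543.0, -68.4, 54.4]
tcp_rot: [3.141, 0.0, 1.653]
contact_force: [1.4, -3.9, 1.3]
grip_width: 19.7
finger_force: 30.0
```

Request:
jog_arm(targets=[{"xyz": [0, 0, 0], "spin": 0}, {"xyz": [0, 0, 0], "spin": 0}, {"xyz": [0, 0, 0], "spin": 0}, {"xyz": [0, 0, 0], "spin": 0}, {"xyz": [0, 0, 0], "spin": 0}, {"xyz": [0, 0, 0], "spin": 0}, {"xyz": [0, 0, -0.1], "spin": 0}, {"xyz": [0, 0, -0.3], "spin": 0}, {"xyz": [0, 0, -0.4], "spin": 0}, {"xyz": [0, 0, -0.4], "spin": 0}], gripper=45)

```text
time: 19.25
tool_pos: [542.7, -68.4, 151.8]
tcp_rot: [3.141, 0.0, 1.653]
contact_force: [0.6, 0.4, 0.5]
grip_width: 41.0
finger_force: 0.0
```

```bash
python3 -c "
from h import *
plan(488.5,125,150,2.049)"
```

```text
now [542.7 -68.4 151.8] 1.653 delta [-54.2 193.4  -1.8] 0.396
[0.246, -0.048, 0.002] -0.396
[0.248, -0.038, 0.002] -0.396
[0.249, -0.028, 0.002] -0.396
[0.25, -0.018, 0.002] -0.396
[0.251, -0.008, 0.002] -0.396
[0.251, 0.002, 0.002] -0.396
[0.251, 0.012, 0.002] -0.396
[0.25, 0.022, 0.002] -0.396
[0.249, 0.031, 0.002] -0.396
[0.248, 0.041, 0.002] -0.396
```

Request:
jog_arm(targets=[{"xyz": [0.246, -0.048, 0], "spin": -0.396}, {"xyz": [0.248, -0.038, 0], "spin": -0.396}, {"xyz": [0.249, -0.028, 0], "spin": -0.396}, {"xyz": [0.25, -0.018, 0], "spin": -0.396}, {"xyz": [0.251, -0.008, 0], "spin": -0.396}, {"xyz": [0.251, 0.002, 0], "spin": -0.396}, {"xyz": [0.251, 0.012, 0], "spin": -0.396}, {"xyz": [0.25, 0.022, 0], "spin": -0.396}, {"xyz": [0.249, 0.031, 0], "spin": -0.396}, {"xyz": [0.248, 0.041, 0], "spin": -0.396}])

```text
time: 20.5
tool_pos: [488.1, 126.3, 150.3]
tcp_rot: [-3.142, 0.0, 2.052]
contact_force: [-0.2, -0.1, -0.0]
grip_width: 41.3
finger_force: 0.0
```

```bash
python3 -c "
from h import *
plan(488.5,125,92,2.049,1)
im=bot.capture('top');a=cv2.resize(im[230:320,240:415],None,fx=4,fy=4,interpolation=cv2.INTER_CUBIC)
b=cv2.resize(bot.capture('scene')[150:220,240:415],None,fx=4,fy=4,interpolation=cv2.INTER_CUBIC)
b=cv2.resize(bot.capture('scene')[150:320,225:355],None,fx=3.5,fy=3.5,interpolation=cv2.INTER_CUBIC)
h=a.shape[0]; w=cv2.resize(b,(int(b.shape[1]*595/b.shape[0]),595))
c=np.zeros((595,800,3),np.uint8); a2=cv2.resize(a,(345,int(345*a.shape[0]/a.shape[1])))
c[:,:w.shape[1]]=w; c[:a2.shape[0],w.shape[1]:w.shape[1]+345]=a2[:, :800-w.shape[1]]
cv2.imwrite('pics/c6.png',c)"
```

```text
now [488.1 126.3 150.3] 2.052 delta [  0.4  -1.3 -58.3] -0.003
[-0.016, -0.003, 0.728] 0.025
```

View pics/c6.png

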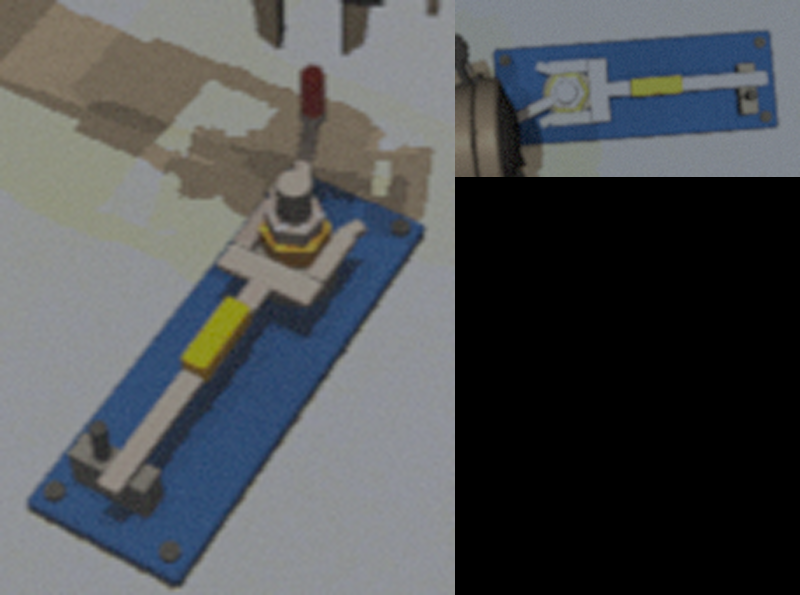

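The spanner is seated flat on the shoulder and ledge, on the +x side of the pin, with the jaw around the nut. The fingers are above the knob. I'll go down around the knob.

Request:
jog_arm(targets=[{"xyz": [-0.016, 0, 0.08], "spin": 0}, {"xyz": [0, 0, 0.1], "spin": 0}, {"xyz": [0, 0, 0.1], "spin": 0}, {"xyz": [0, 0, 0.1], "spin": 0}, {"xyz": [0, 0, 0.1], "spin": 0}, {"xyz": [0, 0, 0.1], "spin": 0}, {"xyz": [0, 0, 0.1], "spin": 0}, {"xyz": [0, 0, 0.05], "spin": 0}, {"xyz": [0, 0, 0], "spin": 0}, {"xyz": [0, 0, 0], "spin": 0}])

```text
time: 21.9
tool_pos: [489.4, 123.8, 92.1]
tcp_rot: [3.141, 0.0, 2.049]
contact_force: [-0.6, 0.2, 0.1]
grip_width: 41.5
finger_force: 0.0
```

```bash
cat > arc.py <<'E'
from h import *
C=np.array([534.3,36.6])
o=bot.get_obs(); d=o['tool_pos'][:2]-C; f=o['contact_force']; w=o['tcp_rot'][2]
a=np.arctan2(d[1],d[0]); t=np.array([np.sin(a),-np.cos(a)])
print('r',np.hypot(*d).round(1),'ang',a.round(3),'yaw',w.round(3),'Ftan',(f[:2]@t).round(2),'Frad',(f[:2]@d/np.hypot(*d)).round(2))
E
python3 arc.py
```

```text
r 98.1 ang 2.046 yaw 2.049 Ftan -0.48 Frad 0.45
```

Request:
jog_arm(targets=[{"xyz": [-0.004, 0.099, 0], "spin": 0.8}, {"xyz": [-0.004, 0.099, 0], "spin": 0.8}, {"xyz": [-0.004, 0.099, 0], "spin": 0.8}, {"xyz": [-0.004, 0.099, 0], "spin": 0.8}, {"xyz": [-0.004, 0.099, 0], "spin": 0.8}, {"xyz": [-0.004, 0.099, 0], "spin": 0.8}, {"xyz": [-0.004, 0.099, 0], "spin": 0.8}, {"xyz": [-0.004, 0.099, 0], "spin": 0.8}, {"xyz": [-0.004, 0.099, 0], "spin": 0.8}, {"xyz": [-0.004, 0.099, 0], "spin": 0.8}])

```text
time: 23.15
tool_pos: [566.1, 129.7, 92.0]
tcp_rot: [-3.141, 0.0, 1.246]
contact_force: [-0.3, 0.7, -0.2]
grip_width: 41.5
finger_force: 0.6
```

```bash
python3 arc.py
```

```text
r 98.4 ang 1.242 yaw 1.246 Ftan -0.49 Frad 0.63
```

Request:
jog_arm(targets=[{"xyz": [0, 0.0245, 0], "spin": 0.2}, {"xyz": [0, 0.0245, 0], "spin": 0.2}, {"xyz": [-0.001, 0.0245, 0], "spin": 0.2}, {"xyz": [0, 0.0245, 0], "spin": 0.2}, {"xyz": [-0.001, 0.0245, 0], "spin": 0.2}, {"xyz": [0, 0, 0], "spin": 0}, {"xyz": [0, 0, 0], "spin": 0}, {"xyz": [0, 0, 0], "spin": 0}, {"xyz": [0, 0, 0], "spin": 0}, {"xyz": [0, 0, 0], "spin": 0}])

```text
time: 24.4
tool_pos: [575.3, 126.2, 91.9]
tcp_rot: [3.141, -0.0, 1.149]
contact_force: [-0.3, 0.4, 0.0]
grip_width: 41.3
finger_force: 0.1
```

```bash
python3 arc.py
```

```text
r 98.5 ang 1.141 yaw 1.149 Ftan -0.44 Frad 0.21
```

Request:
jog_arm(targets=[{"xyz": [0, 0.0245, 0], "spin": 0.2}, {"xyz": [0, 0.0245, 0], "spin": 0.2}, {"xyz": [-0.001, 0.0245, 0], "spin": 0.2}, {"xyz": [0, 0.0245, 0], "spin": 0.2}, {"xyz": [-0.001, 0.0245, 0], "spin": 0.2}, {"xyz": [0, 0, 0], "spin": 0}, {"xyz": [0, 0, 0], "spin": 0}, {"xyz": [0, 0, 0], "spin": 0}, {"xyz": [0, 0, 0], "spin": 0}, {"xyz": [0, 0, 0], "spin": 0}])

```text
time: 25.65
tool_pos: [584.1, 121.7, 91.9]
tcp_rot: [3.141, -0.0, 1.049]
contact_force: [0.6, -0.3, 1.1]
grip_width: 41.3
finger_force: 0.0
```

```bash
python3 arc.py
```

```text
r 98.6 ang 1.041 yaw 1.049 Ftan 0.65 Frad 0.03
```

```bash
cat > knob.py <<'E'
from h import *
for n in('scene','top'):
    for a,c,m in blobs(mask(bot.capture(n),'red'),2):
        k=at(n,c,105)[0][:2]+[2.5,.8]; d=k-[534.3,36.6]; print(n,a,c,np.hypot(*d).round(1),'ang',np.arctan2(d[1],d[0]).round(3))
E
python3 knob.py
```

Request:
jog_arm(targets=[{"xyz": [0, 0.0245, 0], "spin": 0.2}, {"xyz": [0, 0.0245, 0], "spin": 0.2}, {"xyz": [-0.001, 0.0245, 0], "spin": 0.2}, {"xyz": [0, 0.0245, 0], "spin": 0.2}, {"xyz": [-0.001, 0.0245, 0], "spin": 0.2}, {"xyz": [0, 0, 0], "spin": 0}, {"xyz": [0, 0, 0], "spin": 0}, {"xyz": [0, 0, 0], "spin": 0}, {"xyz": [0, 0, 0], "spin": 0}, {"xyz": [0, 0, 0], "spin": 0}])

```text
time: 27.0
tool_pos: [592.3, 116.3, 92.0]
tcp_rot: [3.141, -0.0, 0.949]
contact_force: [-0.4, -1.2, -0.1]
grip_width: 41.1
finger_force: 0.0
```

```bash
python3 arc.py; python3 knob.py
```

```text
r 98.6 ang 0.942 yaw 0.949 Ftan 0.37 Frad -1.16
```

```bash
python3 - <<'E'
from h import *
for n in('scene','top'):
    im=bot.capture(n); cv2.imwrite(f'pics/k_{n}.png',im)
    h=cv2.cvtColor(im,cv2.COLOR_BGR2HSV); m=cv2.inRange(h,(0,110,35),(9,255,255))|cv2.inRange(h,(170,110,35),(180,255,255))
    m[:130]=0;m[350:]=0;m[:,:220]=0;m[:,420:]=0
    for a,c,b in blobs(m,3):
        k=at(n,c,105)[0][:2]+[2.5,.8]; d=k-[534.3,36.6]; print(n,a,c,np.hypot(*d).round(1),'ang',np.arctan2(d[1],d[0]).round(3))
E
```

```text
scene 6 [386.5 265.7] 244.9 ang -0.184
scene 6 [395.2 268. ] 262.0 ang -0.151
scene 4 [345.  198.5] 92.1 ang 0.823
top 1 [295. 185.] 205.0 ang 0.03
```

Request:
jog_arm(targets=[{"xyz": [0, 0.0125, 0], "spin": 0.1}, {"xyz": [0, 0.0125, 0], "spin": 0.1}, {"xyz": [0, 0.0125, 0], "spin": 0.1}, {"xyz": [-0.001, 0.0125, 0], "spin": 0.1}, {"xyz": [0, 0.0125, 0], "spin": 0.1}, {"xyz": [0, 0.0125, 0], "spin": 0.1}, {"xyz": [0, 0.0125, 0], "spin": 0.1}, {"xyz": [-0.001, 0.0125, 0], "spin": 0.1}, {"xyz": [0, 0, 0], "spin": 0}, {"xyz": [0, 0, 0], "spin": 0}])

```text
time: 28.45
tool_pos: [598.5, 111.2, 91.9]
tcp_rot: [3.141, -0.0, 0.869]
contact_force: [0.5, 0.8, -0.1]
grip_width: 41.4
finger_force: 0.3
```

```bash
python3 arc.py; python3 -c "
from h import *
im=bot.capture('scene');cv2.imwrite('pics/s9.png',cv2.resize(im[140:290,240:400],None,fx=4,fy=4,interpolation=cv2.INTER_CUBIC))"
```

```text
r 98.4 ang 0.86 yaw 0.869 Ftan -0.18 Frad 0.91
```

View pics/s9.png

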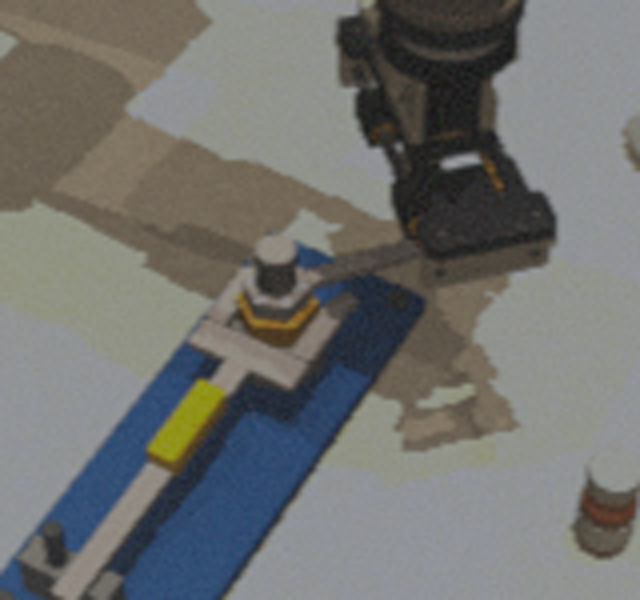

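The lever's knob is between the fingers and moving with them, and the spanner hasn't shifted. I'll keep going.

Request:
jog_arm(targets=[{"xyz": [0, 0.0125, 0], "spin": 0.1}, {"xyz": [0, 0.0125, 0], "spin": 0.1}, {"xyz": [0, 0.0125, 0], "spin": 0.1}, {"xyz": [-0.001, 0.0125, 0], "spin": 0.1}, {"xyz": [0, 0.0125, 0], "spin": 0.1}, {"xyz": [0, 0.0125, 0], "spin": 0.1}, {"xyz": [0, 0.0125, 0], "spin": 0.1}, {"xyz": [-0.001, 0.0125, 0], "spin": 0.1}, {"xyz": [0, 0, 0], "spin": 0}, {"xyz": [0, 0, 0], "spin": 0}])

```text
time: 29.75
tool_pos: [604.2, 105.8, 91.9]
tcp_rot: [3.141, 0.0, 0.789]
contact_force: [-1.6, 0.3, 0.5]
grip_width: 41.5
finger_force: 0.9
```

```bash
python3 arc.py
```

```text
r 98.4 ang 0.78 yaw 0.789 Ftan -1.31 Frad -0.92
```

Request:
jog_arm(targets=[{"xyz": [0, 0.0125, 0], "spin": 0.1}, {"xyz": [0, 0.0125, 0], "spin": 0.1}, {"xyz": [0, 0.0125, 0], "spin": 0.1}, {"xyz": [-0.001, 0.0125, 0], "spin": 0.1}, {"xyz": [0, 0.0125, 0], "spin": 0.1}, {"xyz": [0, 0, 0], "spin": 0}, {"xyz": [0, 0, 0], "spin": 0}, {"xyz": [0, 0, 0], "spin": 0}, {"xyz": [0, 0, 0], "spin": 0}, {"xyz": [0, 0, 0], "spin": 0}])

```text
time: 31.0
tool_pos: [607.6, 102.1, 91.9]
tcp_rot: [3.142, 0.0, 0.739]
contact_force: [-2.4, 1.6, 0.0]
grip_width: 41.6
finger_force: 1.2
```

```bash
python3 arc.py
```

```text
r 98.4 ang 0.729 yaw 0.739 Ftan -2.78 Frad -0.74
```

Request:
jog_arm(targets=[{"xyz": [0, 0.0125, 0], "spin": 0.1}, {"xyz": [0, 0.0125, 0], "spin": 0.1}, {"xyz": [0, 0.0125, 0], "spin": 0.1}, {"xyz": [-0.001, 0.0125, 0], "spin": 0.1}, {"xyz": [0, 0.0125, 0], "spin": 0.1}, {"xyz": [0, 0, 0], "spin": 0}, {"xyz": [0, 0, 0], "spin": 0}, {"xyz": [0, 0, 0], "spin": 0}, {"xyz": [0, 0, 0], "spin": 0}, {"xyz": [0, 0, 0], "spin": 0}])

```text
time: 32.25
tool_pos: [610.8, 98.3, 91.9]
tcp_rot: [3.141, 0.0, 0.689]
contact_force: [-2.3, 1.7, -0.3]
grip_width: 41.5
finger_force: 1.6
```

```bash
python3 arc.py
```

```text
r 98.3 ang 0.679 yaw 0.689 Ftan -2.8 Frad -0.74
```

Request:
jog_arm(targets=[{"xyz": [0, 0.0125, 0], "spin": 0.1}, {"xyz": [0, 0.0125, 0], "spin": 0.1}, {"xyz": [0, 0.0125, 0], "spin": 0.1}, {"xyz": [-0.001, 0.0125, 0], "spin": 0.1}, {"xyz": [0, 0, 0], "spin": 0}, {"xyz": [0, 0, 0], "spin": 0}, {"xyz": [0, 0, 0], "spin": 0}, {"xyz": [0, 0, 0], "spin": 0}, {"xyz": [0, 0, 0], "spin": 0}, {"xyz": [0, 0, 0], "spin": 0}])

```text
time: 33.5
tool_pos: [613.3, 95.2, 91.9]
tcp_rot: [3.142, 0.0, 0.649]
contact_force: [-3.8, 0.6, -0.4]
grip_width: 41.5
finger_force: 1.9
```

```bash
python3 arc.py; sleep 1; python3 arc.py; python3 -c "
from h import *
for i in range(4):
  bot.capture('top'); o=bot.get_obs(); print(o['contact_force'].round(2),o['finger_force'])"
```

```text
r 98.3 ang 0.638 yaw 0.649 Ftan -2.79 Frad -2.69
r 98.3 ang 0.638 yaw 0.649 Ftan -2.79 Frad -2.69
[-3.37  1.95 -0.66] 1.916848048567772
[-3.66  2.18 -0.63] 1.9153855741024017
[-4.56  0.85 -1.1 ] 1.9128021597862244
[-4.4   0.78 -0.93] 1.9108323007822037
```

Request:
jog_arm(targets=[{"xyz": [0, 0.0125, 0], "spin": 0.1}, {"xyz": [0, 0.0125, 0], "spin": 0.1}, {"xyz": [0, 0.0125, 0], "spin": 0.1}, {"xyz": [-0.001, 0.0125, 0], "spin": 0.1}, {"xyz": [0, 0, 0], "spin": 0}, {"xyz": [0, 0, 0], "spin": 0}, {"xyz": [0, 0, 0], "spin": 0}, {"xyz": [0, 0, 0], "spin": 0}, {"xyz": [0, 0, 0], "spin": 0}, {"xyz": [0, 0, 0], "spin": 0}])

```text
time: 34.95
tool_pos: [615.4, 92.0, 91.8]
tcp_rot: [-3.141, 0.0, 0.608]
contact_force: [-4.7, 2.6, -0.0]
grip_width: 41.4
finger_force: 2.3
```

```bash
cat > avg.py <<'E'
from h import *
F=[]
for i in range(12):
  bot.capture('top'); o=bot.get_obs(); F.append(o['contact_force'])
f=np.mean(F,0); d=o['tool_pos'][:2]-[534.3,36.6]; r=np.hypot(*d); d/=r; t=np.array([d[1],-d[0]])
print(f.round(2),np.std(F,0).round(2),'ang',np.arctan2(d[1],d[0]).round(3),'Ftan',f[:2]@t,'Frad',f[:2]@d,'ff',o['finger_force'],o['time'],o['moment'])
E
python3 avg.py
```

```text
[-4.61  2.36 -0.59] [0.45 0.56 0.32] ang 0.6 Ftan -4.543867687306984 Frad -2.473779820979433 ff 2.3029576241970062 35.55 [0.38665423 0.78424513 0.05022005]
```

Request:
jog_arm(targets=[{"xyz": [0, 0.0125, 0], "spin": 0.1}, {"xyz": [0, 0.0125, 0], "spin": 0.1}, {"xyz": [0, 0, 0], "spin": 0}, {"xyz": [0, 0, 0], "spin": 0}, {"xyz": [0, 0, 0], "spin": 0}, {"xyz": [0, 0, 0], "spin": 0}, {"xyz": [0, 0, 0], "spin": 0}, {"xyz": [0, 0, 0], "spin": 0}, {"xyz": [0, 0, 0], "spin": 0}, {"xyz": [0, 0, 0], "spin": 0}])

```text
time: 36.8
tool_pos: [616.4, 90.4, 91.8]
tcp_rot: [-3.141, 0.0, 0.588]
contact_force: [-4.7, 3.0, -0.1]
grip_width: 41.2
finger_force: 2.5
```

```bash
python3 avg.py
```

```text
[-5.03  2.67 -0.67] [0.56 0.71 0.38] ang 0.58 Ftan -4.988578747288922 Frad -2.7424762060125207 ff 2.4674467742443085 37.4 [0.4140148  0.80254538 0.07979631]
```

5.0 N at the knob. I'll back off slowly and lift clear.

Request:
jog_arm(targets=[{"xyz": [0, -0.025, 0], "spin": -0.2}, {"xyz": [0, -0.025, 0], "spin": -0.2}, {"xyz": [0, -0.025, 0], "spin": -0.2}, {"xyz": [0, -0.025, 0], "spin": -0.2}, {"xyz": [-0.001, -0.025, 0], "spin": -0.2}, {"xyz": [0, -0.025, 0], "spin": -0.2}, {"xyz": [-0.001, -0.025, 0], "spin": -0.2}, {"xyz": [0, -0.025, 0], "spin": -0.2}, {"xyz": [0, -0.02, 0], "spin": -0.2}, {"xyz": [0, 0, 0], "spin": 0}])

```text
time: 38.65
tool_pos: [605.7, 104.0, 91.9]
tcp_rot: [3.141, 0.0, 0.769]
contact_force: [0.6, -0.9, 0.6]
grip_width: 41.5
finger_force: 0.0
```

```bash
python3 avg.py
```

```text
[ 0.11 -0.24 -0.2 ] [0.58 0.53 0.54] ang 0.756 Ftan 0.24991275491489337 Frad -0.0831181092773286 ff 0.0 39.25 [ 0.03371356 -0.05690762 -0.02455588]
```

Free of the knob; lifting straight up and away.

Request:
jog_arm(targets=[{"xyz": [0, 0, -0.1], "spin": 0}, {"xyz": [0, 0, -0.2], "spin": 0}, {"xyz": [0, 0, -0.3], "spin": 0}, {"xyz": [0, 0, -0.3], "spin": 0}, {"xyz": [0, 0, -0.3], "spin": 0}, {"xyz": [0, 0, -0.3], "spin": 0}, {"xyz": [-0.3, 0, -0.2], "spin": 0}, {"xyz": [-0.5, 0, 0], "spin": 0}, {"xyz": [-0.5, 0, 0], "spin": 0}, {"xyz": [-0.5, 0, 0], "spin": 0}])

```text
time: 40.5
tool_pos: [501.5, 3.1, 229.3]
tcp_rot: [3.14, -0.001, 0.769]
contact_force: [1.1, -0.2, 0.3]
grip_width: 41.2
finger_force: 0.0
```

```bash
python3 - <<'E'
from h import *
im0=cv2.imread('pics/s9.png')
for n,z in(('scene',105),('top',117)):
    im=bot.capture(n); cv2.imwrite(f'pics/fin_{n}.png',im)
    for a,c,m in blobs(mask(im,'red'),2):
        k=at(n,c,z)[0][:2]+[2.5,.8]; d=k-[534.3,36.6]; print(n,'knob',a,c,np.hypot(*d).round(1),np.arctan2(d[1],d[0]).round(3))
    for a,c,m in blobs(mask(im,'yel'),3): print(n,'yel',a,c,at(n,c,65)[0].round(1))
# scene grip just before tightening vs now
a=cv2.imread('pics/k_scene.png')
for b in blobs(mask(a,'yel'),3): print('before',b[0],b[1])
print('expected grip',(px('scene',[[540.5,-69.0,62]])).round(1))
E
```

```text
scene knob 22 [349.5 194.5] 106.5 0.919
scene yel 463 [515.4 121.8] [822.5 665.6  65. ]
scene yel 113 [283.1 247.6] [540.6 -75.3  65. ]
scene yel 14 [511.4 136.6] [836.3 596.9  65. ]
top knob 35 [264.  244.6] 99.6 0.803
top yel 522 [ 30.3 155.3] [808.  664.5  65. ]
top yel 63 [ 18.3 165.3] [783.9 691.2  65. ]
top yel 23 [ 12.7 148.3] [824.2 706.8  65. ]
before 469 [515.4 121.9]
before 179 [286.5 245.1]
before 15 [525.6 139.6]
expected grip [[284.8 246.5]]
```

```bash
python3 - <<'E'
from h import *
for f in('k_scene','fin_scene'):
    im=cv2.imread(f'pics/{f}.png'); h=cv2.cvtColor(im,cv2.COLOR_BGR2HSV); m=cv2.inRange(h,(18,130,40),(36,255,255)); m[:,:260]=0;m[:,310:]=0;m[:232]=0;m[270:]=0
    r=cv2.minAreaRect(np.argwhere(m)[:,::-1].astype(np.float32)); print(f,(m>0).sum(),r)
bot.close_job(); print(bot.get_obs()['time'])
E
```

```text
k_scene 211 ((286.6800231933594, 245.76002502441406), (9.199999809265137, 24.0), 36.869895935058594)
fin_scene 218 ((285.6097717285156, 245.4878387451172), (9.370426177978516, 24.05076026916504), 38.65980911254883)
the job is handed in; nothing more can be done
the job is handed in; nothing more can be done
```

I handed the job in at about 40 s of the 67 s allowed: the spanner is fully on the stop nut with its handle on the ledge beside the pin, the jam nut was tightened with about 5 N at the knob, and the gripper is clear of everything; I didn't measure the stop nut's own angle or view a picture after letting go.

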